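# Fit the tall embossing plate to the die-set bed

### The arm

A 7-joint arm with a two-finger parallel gripper is mounted at the origin on the work surface. World frame = base frame: x ahead of the robot, y to its left, z up, the work surface at z = 0. Lengths are in mm, angles in rad, forces in N, time in s.
With the tool pointing down it reaches from about 425 to 925 mm from the base axis. Payload 6.8 kg.
Tool frame: the origin (TCP) lies midway between the tips of the shut fingers; the grasp point (between the pads) lies 19 mm behind it; z points along the fingers, y is the line along which they close (so a half turn about z gives the same grasp; the last joint's range is limited). The gripper opens to 85 mm and grips with 20 to 120 N. Pads are 22 mm wide; open, the fingers measure 114 mm over their backs; the gripper's body (76 mm by 85 mm) begins 54 mm behind the grasp point. The pads swing forward as they close: fully open they stand 13 mm farther back than shut.
Start: joints at [1.217, 0.477, 0.022, 1.555, -0.011, 1.109, -0.083], TCP at [164.257, -654.726, 231.308] pointing down, gripper open.
Joint ranges: [-2.96, 2.96], [-0.34, 2.1], [-1.41, 1.46], [0.24, 2.44], [-1.37, 4.51], [0.17, 1.92], [-2.96, 2.96]. Speed limits (rad/s): [2.39, 2.39, 3.14, 3.14, 3.14, 3.14, 3.14].

### API

Orientations are given as a unit quaternion [w, x, y, z].
In Python, from bench import env, cams gives the robot as it stands.
- The arm moves only by the tool move_arm, never from a script. Its argument "rows" is a list of rows, each an object with "rotation": the turn, a rotation vector about the tool's x, y, z in rad, a list of three; "slide": the shift along the tool's x, y, z in cm, a list of three; "claw": the closure, from 0 (fully open) to 1 (shut). A call has 1 to 10 rows; each row shifts and turns the commanded pose from where the row before left it, along the tool's axes as they then stand; what a row does not reach is not made up. A row lasts 1/10 s, in which the tool goes at most 50 mm and 8.59 degrees, less where a joint would pass 70% of its speed; a pose out of reach is approached as far as the arm can. A call is refused whole if a number of a shift passes 5 or a number of a turn 0.15, either way. A call with a gripper value outside its range is refused whole. The fingers move at their own pace and stop on an object; "newtons" is the grip in N (left out, the last holds). Time passes only in rows, so rows that do not move let the fingers close. It gives the time, the measured TCP pose, the force, the opening and the grip force at its end, in the units of the state.
- env.state(): the state, without advancing time (a new reading comes with each control period).
- cams.snapshot(name): name is "scene" or "top"; returns a dict with "frame" (480x640x3 uint8, red, green, blue), "mtx" (3x3 intrinsics, pixels), "pose" (4x4, takes a point from camera to world coordinates). Camera axes: x right, y down, z forward; pixel columns grow to the right and rows downward; lengths in mm; the calibration is good to about 2 mm. A picture is of the moment at which its call begins. There is no depth.
- env.hand_in(): hands the job in; it is judged then, once.
The state is a dict: "time_s": time; "qpos": joint angles; "joint_vel": joint speeds; "effort": joint torques, N m; "tcp_pos": TCP position; "ee_rot": TCP orientation; "force": force on the tool from outside, world axes, zero at the start; "torque": the same for the moment, N m; "finger_gap": opening from 0.0 (shut) to 1.0 (fully open); "grip_force": force on a finger pad.
Only numpy, scipy, OpenCV 4.12 (cv2) and the standard library are available. Lean on these libraries where they do the work, as an engineer would, in place of code of your own. Each camera call takes 0.05 s, during which the arm holds its last target. There are 200 camera calls.

### The job

Slide the tall metal plate straight up out of the slotted rack and lean it on the sloping rest, lower edge on the lip and key block down between the rails, and let go of it there. Then take it again by its two long sides and lay it flat on the steel bed between the two pillars, with its key block plugged fully home in the socket; either way round will do. Leave the short plates standing in the rack and do not disturb the other things on the table.

Things in the scene. Friction and masses are not known exactly. Their poses are not given: they have to be found in the camera images.
- plate: Tall aluminium plate to be moved, in any of the rack's slots: 66 mm wide (own x), 8 thick (own y), 130 tall (own z, 0 to 130), 0.2 kg; the others are 105 tall. Origin: middle of its lower short edge. On its back (+y) face a key block stands out 16 mm, 26 along x by 36 along z, centred at z = 65 mm.
- plate_key (a point): Centre of the end face of the plate's key block: 20 mm from the plate's middle plane, at plate (0, 20, 65) mm.
- rack: Fixed plywood rack, 86 mm (own x) by 190 (own y); origin: centre of underside. Slots at y = -72, -24, 24, 72 mm; plates stand upright on its floor, 8 mm up, faces square to own y, key blocks toward +y. Walls and fins hold their side margins (outer 11 mm) up to 70 mm above the table with 1.5 mm play: they come out only straight up.
- rest: Fixed wooden sloping rest; origin: centre of underside of its 90 (x) by 120 (y) by 10 mm base. Two 8 mm wide rails at x = -24 and 24 mm rise toward +y at 45 degrees (outward normal (0, -0.71, 0.71)), 80 mm up from a lip, with a 40 mm gap for the key block. The plate lies on them, key side down, lower edge on the lip, sides 5 mm out beyond the rails.
- rest_foot (a point): Point on the rest where the plate's origin lies when the plate rests correctly on lip and rails (rest frame (0, -47.8, 32.8) mm).
- bed: Fixed steel die-set bed; origin: centre of underside of its shoe, 210 mm (x) by 130 (y) by 20. On it a pedestal 90 (x) by 50 (y), top 54 mm above the table, with a socket hole 38 (x) by 28 (y), 22 mm deep in its middle. At x = -86 and 86 stand 20 mm thick pillars, tops at 95 mm; the plate lies between them, its length along x.
- bed_socket (a point): Centre of the socket's mouth, on the pedestal's top face, 54 mm above the table.
- short_plate_a: One of the three short plates that stay in the rack: aluminium, 66 x 8 x 105 mm, axes and origin as for the tall plate, with a smaller 22 mm square key block, 16 mm out, on its +y face.
- short_plate_b: One of the three short plates that stay in the rack: aluminium, 66 x 8 x 105 mm, axes and origin as for the tall plate, with a smaller 22 mm square key block, 16 mm out, on its +y face.
- short_plate_c: One of the three short plates that stay in the rack: aluminium, 66 x 8 x 105 mm, axes and origin as for the tall plate, with a smaller 22 mm square key block, 16 mm out, on its +y face.
- glue: White closed bottle, 48 mm diameter, 140 mm high; a bystander, origin at the centre of its underside.
- brush_cup: Open glass cup, 70 mm diameter, 90 mm high; a bystander, origin at the centre of its underside.
- paint_jar: Closed jar, 52 mm diameter, 65 mm high; a bystander, origin at the centre of its underside.
- clay_cutter: Steel ring cutter, 68 mm diameter, 25 mm high; a bystander, origin at the centre of its underside.
- ring_blank_block: Wooden block 70 x 45 x 40 mm; a bystander, origin at the centre of its underside.
- bead_bowl: White bowl, 120 mm diameter, 40 mm high; a bystander, origin at the centre of its underside.
- roller: Wooden rod with round ends lying on the table, 36 mm diameter, 100 mm long; a bystander, origin at the centre of its underside.
There are look-alikes about, which are no part of the job. What is shaped like the rest but purple is not meant.

How it is judged:
By the outcome, as a careful person would: the job done as asked, in the order asked, and still so for the second after the job is handed in, with the robot touching nothing.
It also fails if it takes over 70 s, if anything falls off the work surface, if the arm or the gripper's body presses on something with over 40 N, if the wrist force passes 120 N, or if a joint passes its speed limit or range.

## Working session

There is one attempt and no reset: what is moved stays moved. The work goes in short steps, Python scripts to look and compute and a tool call to move; the robot and the scene stay as the last step left them, time stands still between calls to the robot, and variables do not carry over. Pictures are saved under pics/ and viewed, at most 10 in all, crops included, and the job is handed in when it is done.

Besides the shell and the picture viewer there is one more tool, called after "Call:" as name([rows], argument=value, ...), one row to a line, values as JSON. move_arm: Moves the arm, as the interface text tells. Its arguments: {"type":"object","properties":{"rows":{"type":"array","items":{"type":"object","properties":{"rotation":{"type":"array","items":{"type":"number"}},"slide":{"type":"array","items":{"type":"number"}},"claw":{"type":"number"}}}},"newtons":{"type":"number"}},"required":["rows"]}

```bash
ls; mkdir -p pics; python3 - <<'E'
from bench import env,cams
import cv2,numpy as np
np.set_printoptions(suppress=True,precision=4)
for n in ["scene","top"]:
    s=cams.snapshot(n); cv2.imwrite(f"pics/{n}0.png",s["frame"][:,:,::-1]); print(s["mtx"],s["pose"])
print(env.state())
E
```

```text
pics
[[596.2579   0.     313.2044]
 [  0.     596.2579 236.4108]
 [  0.       0.       1.    ]] [[  -0.1865    0.5525   -0.8124 1522.4427]
 [   0.9824    0.1081   -0.152   155.0536]
 [   0.0038   -0.8265   -0.5629  803.2919]
 [   0.        0.        0.        1.    ]]
[[443.1993   0.     315.9645]
 [  0.     443.1993 239.2756]
 [  0.       0.       1.    ]] [[   0.0283   -0.9857    0.1661  302.1073]
 [  -0.9996   -0.0286    0.0009  -68.4307]
 [   0.0039   -0.1661   -0.9861 1259.8661]
 [   0.        0.        0.        1.    ]]
{'time_s': 0.1, 'qpos': array([ 1.2169,  0.4778,  0.0224,  1.5564, -0.0115,  1.1093, -0.0831]), 'joint_vel': array([ 0.0004, -0.0019,  0.0014, -0.0027, -0.0017, -0.0005,  0.0004]), 'effort': array([  0.004 , -59.7766,   1.614 , -28.1956,   0.0129,   0.005 ,
        -0.    ]), 'tcp_pos': array([ 164.0918, -654.177 ,  230.3806]), 'ee_rot': array([-0.0008,  0.9925,  0.1226, -0.0002]), 'force': array([-0.4265, -0.9188,  0.9663]), 'torque': array([0.0301, 0.0162, 0.0412]), 'grip_force': 0.0, 'finger_gap': 1.004009737080439}
```

View pics/scene0.png

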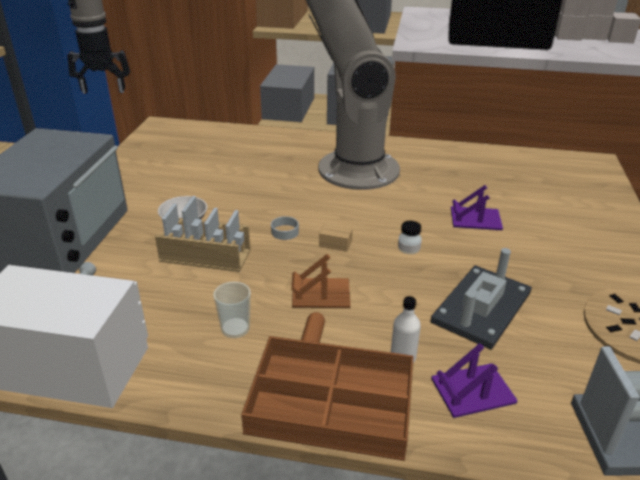

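View pics/top0.png

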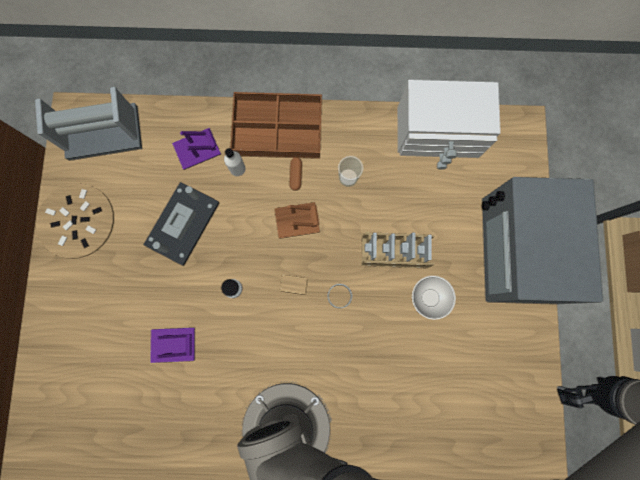

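The scene view shows the rack at (203,240), the wooden rest at (320,280), the bed at (483,302) and purple look-alikes at (478,212) and (473,380). In the top view they are at (398,250), (297,220), (182,222) and the purples at (173,345) and (197,148). The wooden rest is the one meant, since the purple ones are excluded. In the scene view the leftmost plate (184,212) looks tallest, so I'll enlarge it.

```bash
python3 - <<'E'
import cv2,numpy as np
def crop(n,x,y,w,h,f):
    im=cv2.imread(f"pics/{n}0.png")[y:y+h,x:x+w]
    o=cv2.resize(im,None,fx=f,fy=f,interpolation=cv2.INTER_CUBIC)
    for k in range(0,w,10): cv2.line(o,(k*f,0),(k*f,4 if (x+k)%50 else 12),(0,0,255),1)
    for k in range(0,h,10): cv2.line(o,(0,k*f),(4 if (y+k)%50 else 12,k*f),(0,0,255),1)
    return o
c=np.zeros((600,800,3),np.uint8)
def put(o,x,y): c[y:y+o.shape[0],x:x+o.shape[1]]=o
put(crop("scene",150,190,100,85,4),0,0)   # rack scene
put(crop("top",350,220,100,60,4),400,0)
put(crop("scene",285,250,70,60,4),0,345)
put(crop("top",265,195,65,50,4),285,345)
put(crop("top",140,175,65,85,3),560,260)
put(crop("top",190,175,30,85,3),560+195-45+45,260) if False else None
cv2.imwrite("pics/m1.png",c)
c[:]=0
put(crop("top",140,175,85,95,4),0,0)
put(crop("scene",425,240,110,110,4),345,0)
cv2.imwrite("pics/m2.png",c[:445])
E
```

```text
(no output)
```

View pics/m1.png

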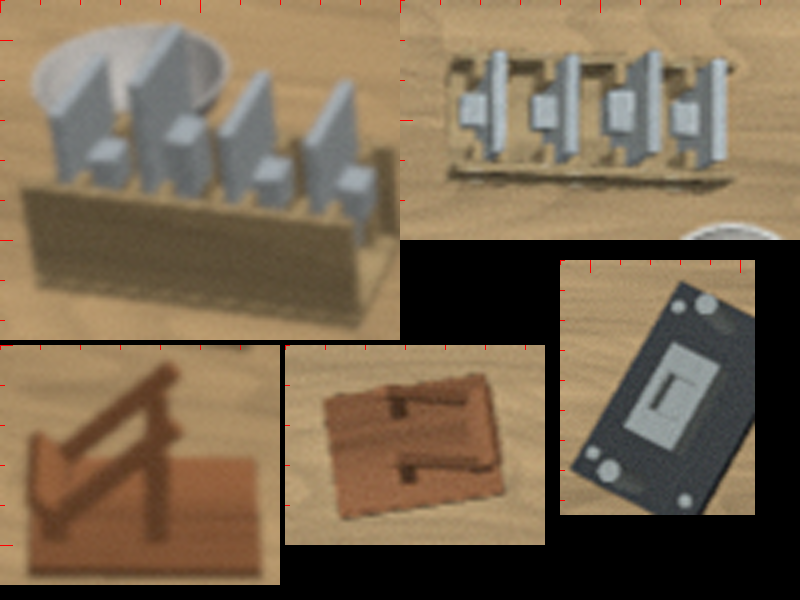

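View pics/m2.png

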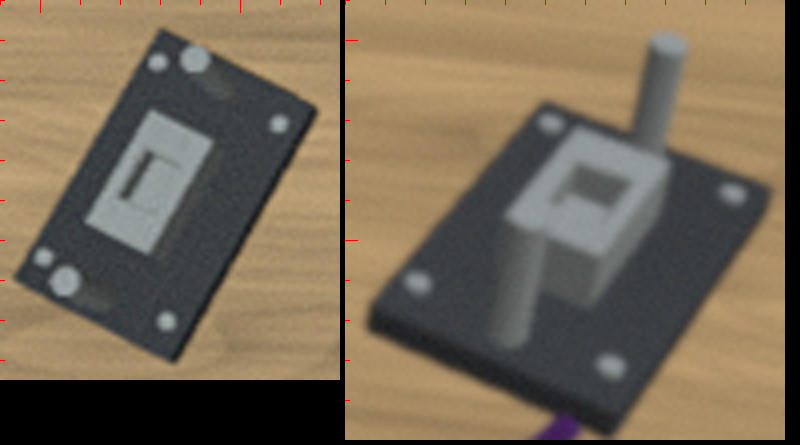

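The tall plate is the second from the left in the scene crop, at scene px (190,200). That is the third from the left in the top view, at (408,247). It stands clearly higher than the other three and has the larger key block. The wooden rest has its lip toward world −y, and the bed's long axis is at about −30°. Next I'll fit the poses from clicked corners.

```bash
cat > h.py <<'E'
import cv2,numpy as np,json
from scipy.optimize import least_squares
from scipy.spatial.transform import Rotation as R
def project(s,P):
    Q=(np.atleast_2d(P)-s["pose"][:3,3])@s["pose"][:3,:3]; q=Q@s["mtx"].T
    return q[:,:2]/q[:,2:]
def place(p,L): return R.from_euler("z",p[2]).apply(np.atleast_2d(L))+[p[0],p[1],0]
def fit(obs,p0,S):
    # obs: list of (cam, local xyz, px)
    def f(p): return np.concatenate([project(S[c],place(p,l))[0]-u for c,l,u in obs])
    r=least_squares(f,p0,x_scale=[10,10,.05],loss="soft_l1"); return r.x,r.fun.reshape(-1,2)
def pose_tool():
    from bench import env
    s=env.state(); q=s["ee_rot"]; return s,R.from_quat([q[1],q[2],q[3],q[0]])
def delta(goal,Rg,s,Rt):
    """slide (cm, current tool axes) and rotvec (tool axes) from now to goal"""
    return Rt.inv().apply(np.array(goal)-s["tcp_pos"])/10,(Rt.inv()*Rg).as_rotvec()
E
cat > fit.py <<'E'
from h import *
from bench import cams
np.set_printoptions(suppress=True,precision=2)
S={n:cams.snapshot(n) for n in("scene","top")}
def z(ox,oy,cx,cy): return lambda x,y:np.array([ox+(x-cx)/4,oy+(y-cy)/4])
rs,rt=z(150,190,0,0),z(350,220,400,0)
ws,wt=z(285,250,0,345),z(265,195,285,345)
bt,bs=z(140,175,0,0),z(425,240,345,0)
rack=[("scene",(43,-95,0),rs(37,285)),("scene",(43,95,0),rs(358,325))]
for y,h,a,b,c,d in [(72,113,(497,52),(493,158),(350,82),(311,137)),(24,113,(572,56),(566,160),(265,73),(226,130)),
   (-24,138,(654,51),(640,165),(180,29),(138,72)),(-72,113,(719,60),(713,166),(104,60),(57,115))]:
    rack+=[("top",(33,y,h),rt(*a)),("top",(-33,y,h),rt(*b)),("scene",(-33,y,h),rs(*c)),("scene",(33,y,h),rs(*d))]
rest=[("scene",(45,-60,0),ws(28,577)),("scene",(45,60,0),ws(262,577)),("scene",(-45,60,10),ws(257,458)),
 ("top",(45,60,10),wt(325,399)),("top",(45,-60,10),wt(487,374)),("top",(-45,-60,10),wt(503,492)),("top",(-45,60,10),wt(343,518))]
bed=[]
for l,t,s in [((45,25,54),(150,110),(506,214)),((45,-25,54),(214,142),(578,126)),((-45,-25,54),(152,255),(670,157)),((-45,25,54),(85,220),(597,255))]:
    bed.append(("top",l,bt(*t)))
for l,t in [((105,65,20),(162,28)),((105,-65,20),(316,106)),((-105,-65,20),(175,360)),((-105,65,20),(14,277)),((86,0,95),(195,58)),((-86,0,95),(65,281))]:
    bed.append(("top",l,bt(*t)))
# scene: find correspondence: left=-y world, near=+x
for l,s in [((45,-25,54),(506,214)),((-45,-25,54),(578,126)),((-45,25,54),(670,157)),((45,25,54),(597,255)),
            ((105,-65,20),(370,308)),((-105,-65,20),(547,102)),((-105,65,20),(772,190)),((105,65,20),(614,418)),((-86,0,95),(668,45))]:
    bed.append(("scene",l,bs(*s)))
out={}
for n,o,p0 in [("rack",rack,(650,-280,0)),("rest",rest,(720,0,0)),("bed",bed,(700,300,-.52))]:
    p,r=fit(o,p0,S); out[n]=list(p); print(n,p,np.degrees(p[2])); print(r.round(1).tolist())
json.dump(out,open("poses.json","w"))
E
python3 fit.py
```

```text
rack [ 481.97 -289.45   -0.02] -1.0982097741137695
[[0.0, -1.2], [0.4, -0.4], [-0.8, 0.0], [-0.5, -1.6], [-0.4, -2.2], [-0.3, 0.0], [-1.3, -0.1], [-0.3, -1.2], [0.1, -2.3], [-0.5, -0.8], [-1.5, 0.3], [1.7, -2.8], [-0.3, -3.4], [-1.2, 1.2], [-1.6, 0.6], [-0.3, -0.9], [-0.3, -3.8], [-0.5, -2.1]]
rest [568.27  -7.92   0.18] 10.530503563205198
[[-1.1, -0.9], [-0.7, -0.5], [-1.2, -2.0], [-1.9, -0.7], [-1.4, -0.7], [-0.6, -0.1], [-2.0, -0.2]]
bed [549.51 321.17  -0.45] -25.883020751603556
[[-0.5, -0.9], [-1.0, -0.9], [-1.9, -0.9], [-0.8, -0.4], [-1.3, -1.6], [-0.7, -0.9], [-2.5, 0.1], [-2.0, -0.3], [-0.7, -0.6], [-0.9, -0.8], [-1.7, -0.2], [-0.9, -0.7], [-0.6, 0.7], [-0.3, -0.5], [-2.3, -2.5], [-1.7, -2.4], [0.3, -1.9], [-0.2, -1.7], [-0.5, -1.6]]
```

```bash
sed -i 's|np.array(\[ox+(x-cx)/4,oy+(y-cy)/4\])|np.array([ox+(x-cx)/4-.375,oy+(y-cy)/4-.375])|' fit.py; cat >> fit.py <<'E'
for n,o in (("rack",rack),("rest",rest),("bed",bed)):
    for c in S: 
        oo=[k for k in o if k[0]==c]; p,r=fit(oo,out[n],S); print(n,c,p[:2],np.degrees(p[2]))
def line(im,s,a,b,col): 
    q=project(s,[a,b]); cv2.line(im,*[tuple(int(v*16*4+ 24+.0) for v in k) for k in q],col,1,cv2.LINE_AA,4)
def box(x0,x1,y0,y1,z0,z1):
    V=[(x,y,z) for x in(x0,x1) for y in(y0,y1) for z in(z0,z1)]
    return [(a,b) for i,a in enumerate(V) for b in V[i+1:] if sum(p!=q for p,q in zip(a,b))==1]
W={"rack":box(-43,43,-95,95,0,0)+box(-33,33,-28,-20,138,138)+box(-33,33,68,76,113,113)+box(-33,33,-76,-68,113,113),
 "rest":box(-45,45,-60,60,0,10)+[((-24,-47.8,32.8),(-24,8.8,89.4)),((24,-47.8,32.8),(24,8.8,89.4))],
 "bed":box(-105,105,-65,65,20,20)+box(-45,45,-25,25,54,54)+box(-19,19,-14,14,54,54)+box(-96,96,-10,10,95,95)}
c=np.zeros((600,800,3),np.uint8)
for n,s in S.items():
    im=cv2.resize(s["frame"][:,:,::-1].copy(),None,fx=4,fy=4,interpolation=cv2.INTER_CUBIC)
    for k,L in W.items():
        for a,b in L: line(im,s,place(out[k],a)[0],place(out[k],b)[0],(0,0,255))
    S[n]["big"]=im
T,B=S["scene"]["big"],S["top"]["big"]
for im,x,y,w,h,X,Y in [(T,150,190,100,85,0,0),(B,355,225,85,45,0,345),(T,285,250,70,60,0,0) ]: pass
def put(im,x,y,w,h,X,Y): c[Y:Y+h*4,X:X+w*4]=im[y*4:(y+h)*4,x*4:(x+w)*4]
put(T,152,190,100,70,0,0);put(B,357,225,80,45,0,300);put(T,287,250,65,62,400,0);put(B,270,198,55,45,330,300);put(B,142,178,62,88,552,250)
cv2.imwrite("pics/ov1.png",c)
E
python3 fit.py
```

```text
rack [ 482.6  -289.66   -0.02] -1.0753197967872452
[[0.2, -0.6], [0.6, 0.1], [-0.4, 0.2], [-0.0, -1.4], [-0.2, -1.7], [-0.1, 0.6], [-0.9, 0.0], [0.1, -1.1], [0.3, -1.8], [-0.3, -0.3], [-1.1, 0.4], [2.1, -2.6], [-0.1, -2.9], [-1.0, 1.7], [-1.2, 0.8], [0.2, -0.8], [-0.1, -3.3], [-0.3, -1.6]]
rest [568.72  -8.11   0.18] 10.491664747802718
[[-0.8, -0.4], [-0.4, -0.0], [-0.9, -1.5], [-1.5, -0.5], [-1.0, -0.5], [-0.2, 0.2], [-1.6, 0.0]]
bed [549.78 320.93  -0.45] -25.8383895803156
[[-0.0, -0.7], [-0.5, -0.6], [-1.4, -0.6], [-0.3, -0.1], [-0.9, -1.3], [-0.3, -0.6], [-2.0, 0.3], [-1.5, -0.0], [-0.3, -0.3], [-0.4, -0.5], [-1.4, 0.2], [-0.7, -0.2], [-0.4, 1.1], [-0.0, -0.0], [-2.0, -2.0], [-1.5, -2.0], [0.5, -1.5], [0.1, -1.2], [-0.3, -1.2]]
rack scene [ 485.79 -288.32] -0.7099926018384612
rack top [ 481.33 -290.33] -1.7863565154477632
rest scene [569.98  -6.25] 10.034564299177827
rest top [568.23 -11.28] 10.616681889699526
bed scene [551.98 321.89] -25.925254546773502
bed top [548.58 318.77] -25.450964750332314Traceback (most recent call last):
  File "fit.py", line 48, in <module>
    put(T,152,190,100,70,0,0);put(B,357,225,80,45,0,300);put(T,287,250,65,62,400,0);put(B,270,198,55,45,330,300);put(B,142,178,62,88,552,250)
                                                                                                                 ~~~^^^^^^^^^^^^^^^^^^^^^^^^^
  File "fit.py", line 47, in put
    def put(im,x,y,w,h,X,Y): c[Y:Y+h*4,X:X+w*4]=im[y*4:(y+h)*4,x*4:(x+w)*4]
                             ~^^^^^^^^^^^^^^^^^
ValueError: could not broadcast input array from shape (352,248,3) into shape (350,248,3)
```

```bash
sed -i 's/142,178,62,88,552,250/142,178,62,87,552,250/' fit.py; python3 fit.py >/dev/null
```

```text
(no output)
```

View pics/ov1.png

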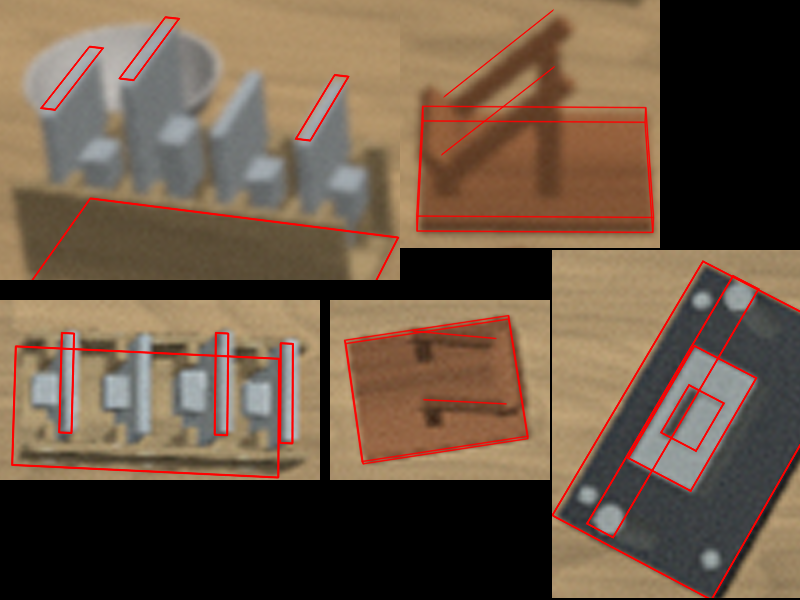

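The overlay shows the bed and rest aligned. The rack outline should move about +3 mm in x and −1.5 mm in y, which puts the tall plate near (485.5, −315). I'm moving clear of the box first, then turning the tool.

Call:
move_arm([
  {"slide": [1.2,-4.8,0],"rotation": [0,0,0],"claw": 0},
  {"slide": [1.2,-4.8,0],"rotation": [0,0,0],"claw": 0},
  {"slide": [1.2,-4.8,0],"rotation": [0,0,0],"claw": 0},
  {"slide": [1.2,-4.8,0],"rotation": [0,0,0],"claw": 0},
])

```text
time_s: 0.8
tcp_pos: [164.0, -455.0, 231.3]
ee_rot: [0.0, 0.992, 0.123, 0.0]
force: [0.5, 0.0, 1.0]
finger_gap: 1.001
grip_force: 0.0
```

Call:
move_arm([
  {"slide": [0,0,0],"rotation": [0,0,-0.145],"claw": 0},
  {"slide": [0,0,0],"rotation": [0,0,-0.145],"claw": 0},
  {"slide": [0,0,0],"rotation": [0,0,-0.145],"claw": 0},
  {"slide": [0,0,0],"rotation": [0,0,-0.145],"claw": 0},
  {"slide": [0,0,0],"rotation": [0,0,-0.145],"claw": 0},
  {"slide": [0,0,0],"rotation": [0,0,-0.145],"claw": 0},
  {"slide": [0,0,0],"rotation": [0,0,-0.145],"claw": 0},
  {"slide": [0,0,0],"rotation": [0,0,-0.145],"claw": 0},
  {"slide": [0,0,0],"rotation": [0,0,-0.145],"claw": 0},
  {"slide": [0,0,0],"rotation": [0,0,0],"claw": 0},
])

```text
time_s: 1.8
tcp_pos: [164.0, -456.9, 231.4]
ee_rot: [0.0, 0.714, 0.7, -0.0]
force: [0.3, 0.1, -0.3]
finger_gap: 0.998
grip_force: 0.0
```

Call:
move_arm([
  {"slide": [1.85,3.98,0],"claw": 0},
  {"slide": [1.85,3.98,0],"claw": 0},
  {"slide": [1.85,3.98,0],"claw": 0},
  {"slide": [1.85,3.98,0],"claw": 0},
  {"slide": [1.85,3.98,0],"claw": 0},
  {"slide": [1.85,3.98,0],"claw": 0},
  {"slide": [1.85,3.98,0],"claw": 0},
  {"slide": [1.85,3.98,0],"claw": 0},
  {"slide": [0,0,3],"claw": 0},
  {"slide": [0,0,0],"claw": 0},
])

```text
invalid input
```

```bash
python3 - <<'E'
from bench import env,cams
from h import *
s,Rt=pose_tool(); print(s["tcp_pos"],s["qpos"])
c=np.zeros((480,800,3),np.uint8)
for n,(x,y,w,h),X in (("scene",(140,130,100,120),0),("top",(355,200,100,100),400)):
    S=cams.snapshot(n); im=cv2.resize(S["frame"][:,:,::-1].copy(),None,fx=4,fy=4,interpolation=cv2.INTER_CUBIC)
    for P in (s["tcp_pos"],s["tcp_pos"]+Rt.apply([0,42,-12]),s["tcp_pos"]+Rt.apply([0,-42,-12])):
        q=project(S,P)[0]*4+1.5; cv2.circle(im,tuple(int(v) for v in q),3,(0,0,255),1)
    c[:h*4,X:X+w*4]=im[y*4:(y+h)*4,x*4:(x+w)*4]
cv2.imwrite("pics/g1.png",c)
E
```

```text
[ 164.03100146 -456.88166169  231.43471887] [ 1.24973453  0.1727936  -0.17027351  1.98703569  0.03496568  0.98418452
  1.04364028]
```

View pics/g1.png

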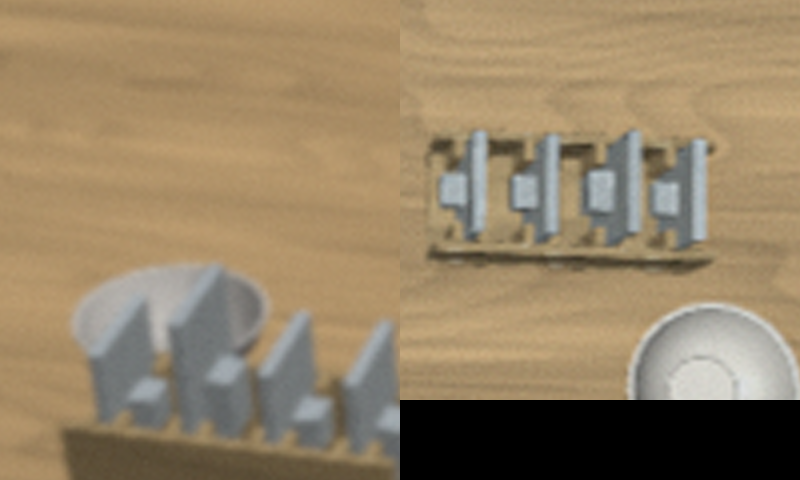

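The move was refused because the rows lacked "rotation". The picture shows the rack unchanged, with the tall plate at scene (190,205) and top (411,245). I'm resending the move.

Call:
move_arm([
  {"slide": [1.85,3.98,0],"rotation": [0,0,0],"claw": 0},
  {"slide": [1.85,3.98,0],"rotation": [0,0,0],"claw": 0},
  {"slide": [1.85,3.98,0],"rotation": [0,0,0],"claw": 0},
  {"slide": [1.85,3.98,0],"rotation": [0,0,0],"claw": 0},
  {"slide": [1.85,3.98,0],"rotation": [0,0,0],"claw": 0},
  {"slide": [1.85,3.98,0],"rotation": [0,0,0],"claw": 0},
  {"slide": [1.85,3.98,0],"rotation": [0,0,0],"claw": 0},
  {"slide": [1.85,3.98,0],"rotation": [0,0,0],"claw": 0},
  {"slide": [0,0,3],"rotation": [0,0,0],"claw": 0},
  {"slide": [0,0,0],"rotation": [0,0,0],"claw": 0},
])

```text
time_s: 2.9
tcp_pos: [484.3, -313.2, 198.0]
ee_rot: [-0.003, 0.714, 0.7, -0.001]
force: [-0.7, -0.4, -0.4]
finger_gap: 1.001
grip_force: 0.0
```

```bash
python3 - <<'E'
from bench import env,cams
from h import *
s,Rt=pose_tool(); print(s["tcp_pos"],s["qpos"])
c=np.zeros((480,800,3),np.uint8)
for n,(x,y,w,h),X in (("scene",(140,130,100,120),0),("top",(355,200,100,100),400)):
    S=cams.snapshot(n); im=cv2.resize(S["frame"][:,:,::-1].copy(),None,fx=4,fy=4,interpolation=cv2.INTER_CUBIC)
    for P in (s["tcp_pos"],s["tcp_pos"]+Rt.apply([0,42,-12]),s["tcp_pos"]+Rt.apply([0,-42,-12])):
        q=project(S,P)[0]*4+1.5; cv2.circle(im,tuple(int(v) for v in q),3,(0,0,255),1)
    c[:h*4,X:X+w*4]=im[y*4:(y+h)*4,x*4:(x+w)*4]
cv2.imwrite("pics/g2.png",c)
E
```

```text
[ 484.30372786 -313.17890078  197.98597487] [ 0.74597179  0.37842562 -0.35411137  1.80589611  0.15272675  0.99047549
  0.31000334]
```

View pics/g2.png

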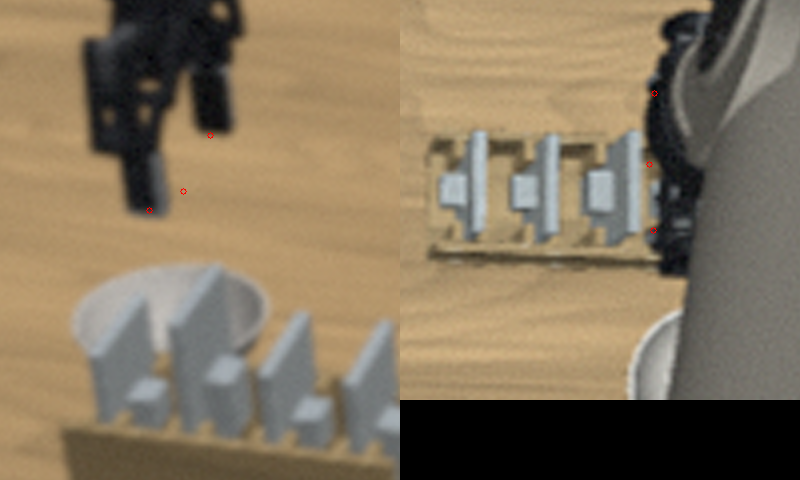

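The red tip marks coincide with the fingertips, so the calibration agrees here. I'm intersecting the plate's top-edge midpoint in both views with z = 138.

```bash
cat >> h.py <<'E'
def onplane(s,px,z):
    d=s["pose"][:3,:3]@np.linalg.solve(s["mtx"],[px[0],px[1],1]); o=s["pose"][:3,3]
    return o+d*(z-o[2])/d[2]
E
python3 - <<'E'
from bench import cams
from h import *
a,b=cams.snapshot("scene"),cams.snapshot("top")
f=lambda s,ox,oy,x,y:onplane(s,(ox+x/4-.375,oy+y/4-.375),138).round(1)
print("scene near/far",f(a,140,130,177,322),f(a,140,130,217,268))
print("top far/near",f(b,355,200,233,134),f(b,355,200,229,240))
E
```

```text
scene near/far [ 517.8 -311.6  138. ] [ 460.3 -310.5  138. ]
top far/near [ 514.4 -316.4  138. ] [ 445.6 -313.3  138. ]
```

Call:
move_arm([
  {"slide": [0,0,2.8],"rotation": [0,0,0],"claw": 0},
  {"slide": [0,0,2.8],"rotation": [0,0,0],"claw": 0},
  {"slide": [0,0,2.8],"rotation": [0,0,0],"claw": 0},
  {"slide": [0,0,2.8],"rotation": [0,0,0],"claw": 0},
  {"slide": [0,0,0],"rotation": [0,0,0],"claw": 0},
])

```text
time_s: 3.6
tcp_pos: [482.8, -315.3, 87.2]
ee_rot: [-0.002, 0.715, 0.699, -0.001]
force: [-0.3, 1.4, 1.3]
finger_gap: 0.998
grip_force: 0.0
```

Call:
move_arm([
  {"slide": [0,0,0],"rotation": [0,0,0],"claw": 0.5},
  {"slide": [0,0,0],"rotation": [0,0,0],"claw": 0.5},
  {"slide": [0,0,0],"rotation": [0,0,0],"claw": 0.5},
  {"slide": [0,0,0],"rotation": [0,0,0],"claw": 0.5},
  {"slide": [0,0,0],"rotation": [0,0,0],"claw": 0.5},
  {"slide": [0,0,0],"rotation": [0,0,0],"claw": 0.5},
], newtons=50)

```text
time_s: 4.2
tcp_pos: [486.5, -316.2, 91.5]
ee_rot: [0.002, 0.714, 0.7, 0.0]
force: [-1.6, -0.5, 7.7]
finger_gap: 0.766
grip_force: 55.8
```

Call:
move_arm([
  {"slide": [0,0,-1.5],"rotation": [0,0,0],"claw": 0.5},
  {"slide": [0,0,-1.5],"rotation": [0,0,0],"claw": 0.5},
  {"slide": [0,0,-1.5],"rotation": [0,0,0],"claw": 0.5},
  {"slide": [0,0,-2],"rotation": [0,0,0],"claw": 0.5},
  {"slide": [0,0,-2],"rotation": [0,0,0],"claw": 0.5},
  {"slide": [0,0,-2],"rotation": [0,0,0],"claw": 0.5},
  {"slide": [0,0,-3],"rotation": [0,0,0],"claw": 0.5},
  {"slide": [0,0,-3],"rotation": [0,0,0],"claw": 0.5},
  {"slide": [0,0,0],"rotation": [0,0,0],"claw": 0.5},
])

```text
time_s: 5.1
tcp_pos: [487.9, -316.1, 260.2]
ee_rot: [0.004, 0.714, 0.7, 0.001]
force: [-0.3, -0.9, -0.3]
finger_gap: 0.767
grip_force: 56.0
```

```bash
python3 - <<'E'
from bench import cams
from h import *
s,Rt=pose_tool(); print(s["tcp_pos"],s["qpos"].round(2),s["finger_gap"],s["force"])
c=np.zeros((600,800,3),np.uint8)
for n,(x,y,w,h),X in (("scene",(140,110,100,150),0),("top",(355,180,100,120),400)):
    S=cams.snapshot(n); im=cv2.resize(S["frame"][:,:,::-1].copy(),None,fx=4,fy=4,interpolation=cv2.INTER_CUBIC)
    # predicted plate outline: plate lower edge: z = (tcp-91.5+8)
    zb=s["tcp_pos"][2]-83.5
    P=[Rt.apply([dx,dy,0])+[s["tcp_pos"][0],s["tcp_pos"][1],z] for z in(zb,zb+130) for dx,dy in((-4,-33),(4,-33),(4,33),(-4,33))]
    for p in P:
        q=project(S,p)[0]*4+1.5; cv2.circle(im,tuple(int(v) for v in q),3,(0,0,255),1)
    c[:h*4,X:X+w*4]=im[y*4:(y+h)*4,x*4:(x+w)*4]
cv2.imwrite("pics/g3.png",c)
E
```

```text
[ 487.85298167 -316.1270656   260.24015176] [ 0.76  0.32 -0.36  1.74  0.13  1.1   0.34] 0.7666996256003259 [-0.34357923 -0.88399528 -0.3004504 ]
```

View pics/g3.png

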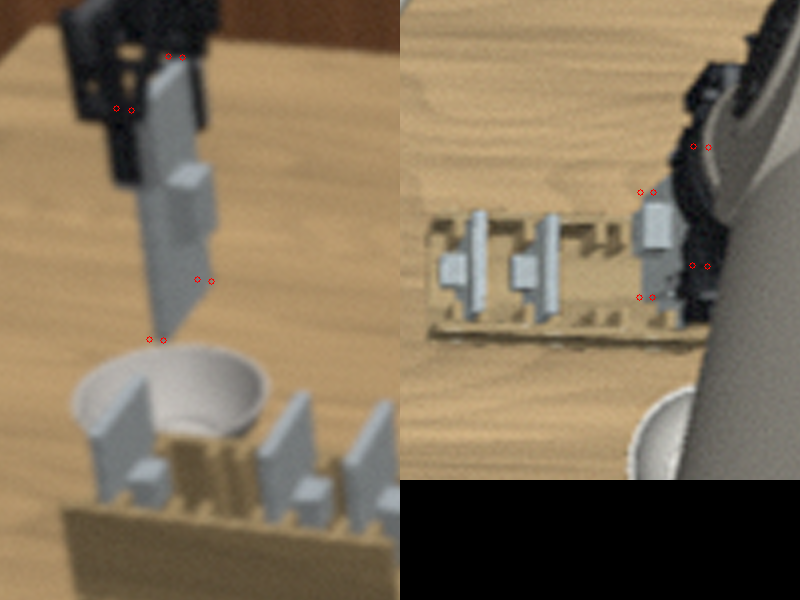

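The lift worked. The tall plate hangs at scene (185,170), its outline matches the prediction, and the short plates are untouched. Now I carry it over the rest and turn it.

Call:
move_arm([
  {"slide": [4.76,1.32,0],"rotation": [0,0,0],"claw": 0.5},
  {"slide": [4.76,1.32,0],"rotation": [0,0,0],"claw": 0.5},
  {"slide": [4.76,1.32,0],"rotation": [0,0,0],"claw": 0.5},
  {"slide": [4.76,1.32,0],"rotation": [0,0,0],"claw": 0.5},
  {"slide": [4.76,1.32,0],"rotation": [0,0,0],"claw": 0.5},
  {"slide": [4.76,1.32,0],"rotation": [0,0,0],"claw": 0.5},
  {"slide": [0,0,0],"rotation": [0,0,-0.1],"claw": 0.5},
  {"slide": [0,0,0],"rotation": [0,0,-0.1],"claw": 0.5},
])

```text
time_s: 6.0
tcp_pos: [569.6, -28.5, 253.2]
ee_rot: [-0.001, 0.637, 0.771, -0.001]
force: [-0.2, -0.8, -1.5]
finger_gap: 0.763
grip_force: 55.9
```

Call:
move_arm([
  {"slide": [0,0,0],"rotation": [0,-0.131,0],"claw": 0.5},
  {"slide": [0,0,0],"rotation": [0,-0.131,0],"claw": 0.5},
  {"slide": [0,0,0],"rotation": [0,-0.131,0],"claw": 0.5},
  {"slide": [0,0,0],"rotation": [0,-0.131,0],"claw": 0.5},
  {"slide": [0,0,0],"rotation": [0,-0.131,0],"claw": 0.5},
  {"slide": [0,0,0],"rotation": [0,-0.131,0],"claw": 0.5},
  {"slide": [0,0,0],"rotation": [0,0,0],"claw": 0.5},
  {"slide": [0,0,0],"rotation": [0,0,0],"claw": 0.5},
])

```text
time_s: 6.8
tcp_pos: [569.8, -30.9, 253.1]
ee_rot: [0.292, 0.591, 0.71, -0.245]
force: [0.3, -0.7, -1.9]
finger_gap: 0.764
grip_force: 55.9
```

```bash
cat > goal.py <<'E'
from h import *
import sys
np.set_printoptions(suppress=True,precision=3)
P={"rest":(569,-8.5,np.radians(10.5)),"bed":(550,320.5,np.radians(-25.8))}
s,Rt=pose_tool(); print("tcp",s["tcp_pos"],"q",s["qpos"].round(2),"F",s["force"],"gap",s["finger_gap"])
def rest(along,norm,off=83.5):
    h=2**-.5
    Rp=R.from_euler("z",P["rest"][2])*R.from_matrix(np.array([[1,0,0],[0,h,-h],[0,h,h]]).T)  # cols: plate x,y,z
    Rp=R.from_euler("z",P["rest"][2])*R.from_matrix(np.array([[1,0,0],[0,h,h],[0,-h,h]]))
    o=place(P["rest"],(0,-47.8,32.8))[0]
    return o,Rp
o,Rp=rest(0,0)
if __name__=="__main__" and sys.argv[1]=="rest":
    a,n=float(sys.argv[2]),float(sys.argv[3])
    Rg=Rp*R.from_matrix(np.array([[0,1,0],[1,0,0],[0,0,-1]]))  # tool x=plate y, y=plate x, z=-plate z
    g=o+Rp.apply([0,-n,83.5+a]); print("goal",g); print(*delta(g,Rg,s,Rt)); print("rot tool->world now",Rt.as_matrix(),"goal",Rg.as_matrix())
E
python3 goal.py rest 8 60
```

```text
tcp [569.829 -30.946 253.12 ] q [-0.14  0.41 -0.41  1.87  0.9   1.38 -0.78] F [ 0.261 -0.686 -1.892] gap 0.7643928143395061
goal [573.652 -33.599 139.927]
[7.752 0.361 8.253] [-0.004 -0.002  0.   ]
rot tool->world now [[-0.13   0.984  0.125]
 [ 0.697  0.18  -0.694]
 [-0.706 -0.003 -0.709]] goal [[-0.129  0.983  0.129]
 [ 0.695  0.182 -0.695]
 [-0.707 -0.    -0.707]]
```

Call:
move_arm([
  {"slide": [2.6,0.12,2.75],"rotation": [0,0,0],"claw": 0.5},
  {"slide": [2.6,0.12,2.75],"rotation": [0,0,0],"claw": 0.5},
  {"slide": [2.6,0.12,2.75],"rotation": [0,0,0],"claw": 0.5},
  {"slide": [0,0,0],"rotation": [0,0,0],"claw": 0.5},
])

```text
time_s: 7.2
tcp_pos: [572.2, -37.0, 137.4]
ee_rot: [0.291, 0.593, 0.709, -0.248]
force: [-0.9, 0.1, -1.8]
finger_gap: 0.764
grip_force: 56.0
```

Call:
move_arm([
  {"slide": [1.5,0,0],"rotation": [0,0,0],"claw": 0.5},
  {"slide": [1.5,0,0],"rotation": [0,0,0],"claw": 0.5},
  {"slide": [1,0,0],"rotation": [0,0,0],"claw": 0.5},
  {"slide": [0.5,0,0],"rotation": [0,0,0],"claw": 0.5},
  {"slide": [0.3,0,0],"rotation": [0,0,0],"claw": 0.5},
  {"slide": [0,0,0],"rotation": [0,0,0],"claw": 0.5},
])

```text
time_s: 7.8
tcp_pos: [568.5, 0.0, 106.9]
ee_rot: [0.294, 0.592, 0.709, -0.245]
force: [0.2, 0.1, -0.7]
finger_gap: 0.765
grip_force: 56.0
```

```bash
python3 goal.py rest 0 0 | head -4; python3 - <<'E'
from bench import cams
from h import *
import goal_stub if False else None
E
true
```

```text
tcp [568.455   0.014 106.94 ] q [-0.22  0.64 -0.39  1.93  1.01  1.27 -1.05] F [ 0.245  0.109 -0.703] gap 0.7649090826899522
goal [566.951   2.555  91.843]
[ 1.264 -0.103  0.871] [-0.002  0.001 -0.002]
rot tool->world now [[-0.127  0.984  0.127]  File "<stdin>", line 3
    import goal_stub if False else None
                     ^^
SyntaxError: invalid syntax
```

Call:
move_arm([
  {"slide": [0.4,0,0],"rotation": [0,0,0],"claw": 0.5},
  {"slide": [0.4,0,0],"rotation": [0,0,0],"claw": 0.5},
  {"slide": [0.2,0,0],"rotation": [0,0,0],"claw": 0.5},
  {"slide": [0,0,0],"rotation": [0,0,0],"claw": 0.5},
])

```text
time_s: 8.2
tcp_pos: [567.0, 6.8, 99.5]
ee_rot: [0.294, 0.592, 0.709, -0.245]
force: [-0.8, 0.7, -1.9]
finger_gap: 0.764
grip_force: 56.0
```

```bash
python3 goal.py rest 0 0 | head -4; python3 - <<'E'
from bench import cams
from h import *
c=np.zeros((600,800,3),np.uint8)
for n,(x,y,w,h),X in (("scene",(265,170,100,150),0),("top",(245,150,100,120),400)):
    S=cams.snapshot(n); im=cv2.resize(S["frame"][:,:,::-1].copy(),None,fx=4,fy=4,interpolation=cv2.INTER_CUBIC)
    c[:h*4,X:X+w*4]=im[y*4:(y+h)*4,x*4:(x+w)*4]
cv2.imwrite("pics/r1.png",c)
E
```

```text
tcp [566.969   6.769  99.525] q [-0.23  0.65 -0.39  1.92  1.01  1.27 -1.07] F [-0.775  0.664 -1.938] gap 0.7636472322939941
goal [566.951   2.555  91.843]
[ 0.251 -0.077  0.836] [-0.002  0.    -0.002]
rot tool->world now [[-0.127  0.984  0.127]
```

Call:
move_arm([
  {"slide": [0.2,-0.05,0],"rotation": [0,0,0],"claw": 0.5},
  {"slide": [0.2,0,0],"rotation": [0,0,0],"claw": 0.5},
  {"slide": [0,0,0],"rotation": [0,0,0],"claw": 0.5},
])

```text
time_s: 8.6
tcp_pos: [566.4, 7.9, 98.2]
ee_rot: [0.295, 0.592, 0.708, -0.246]
force: [-0.4, -2.3, 4.8]
finger_gap: 0.764
grip_force: 56.4
```

Call:
move_arm([
  {"slide": [0,0,0.3],"rotation": [0,0,0],"claw": 0.5},
  {"slide": [0,0,0.3],"rotation": [0,0,0],"claw": 0.5},
  {"slide": [0,0,0],"rotation": [0,0,0],"claw": 0.5},
])

```text
time_s: 8.9
tcp_pos: [567.6, 3.6, 93.7]
ee_rot: [0.295, 0.592, 0.708, -0.246]
force: [2.2, -4.5, 3.3]
finger_gap: 0.767
grip_force: 56.2
```

```bash
python3 goal.py rest 0 0 | head -4
```

```text
tcp [567.598   3.599  93.748] q [-0.23  0.66 -0.39  1.93  1.02  1.26 -1.08] F [ 2.167 -4.5    3.274] gap 0.7672816769868968
goal [566.951   2.555  91.843]
[ 0.071 -0.083  0.199] [-0.002  0.004 -0.004]
rot tool->world now [[-0.124  0.984  0.127]
```

Contact with the rails came where predicted. Now slide down to the lip.

Call:
move_arm([
  {"slide": [0,0,0.2],"rotation": [0,0,0],"claw": 0.5},
  {"slide": [0,0,0.2],"rotation": [0,0,0],"claw": 0.5},
  {"slide": [0,0,0],"rotation": [0,0,0],"claw": 0.5},
])

```text
time_s: 9.2
tcp_pos: [567.9, 2.5, 92.4]
ee_rot: [0.296, 0.592, 0.708, -0.246]
force: [-3.7, 1.5, 16.2]
finger_gap: 0.759
grip_force: 57.4
```

```bash
python3 goal.py rest 0 0 | head -4; python3 - <<'E'
from bench import cams
from h import *
c=np.zeros((600,800,3),np.uint8)
for n,(x,y,w,h),X in (("scene",(265,170,100,150),0),("top",(245,150,100,120),400)):
    S=cams.snapshot(n); im=cv2.resize(S["frame"][:,:,::-1].copy(),None,fx=4,fy=4,interpolation=cv2.INTER_CUBIC)
    c[:h*4,X:X+w*4]=im[y*4:(y+h)*4,x*4:(x+w)*4]
cv2.imwrite("pics/r2.png",c)
E
```

```text
tcp [567.9     2.463  92.41 ] q [-0.23  0.67 -0.39  1.93  1.02  1.26 -1.08] F [-3.667  1.519 16.249] gap 0.759264810850624
goal [566.951   2.555  91.843]
[ 0.058 -0.092  0.021] [-0.001  0.004 -0.005]
rot tool->world now [[-0.124  0.984  0.128]
```

Call:
move_arm([
  {"slide": [0,0,-0.2],"rotation": [0,0,0],"claw": 0.5},
  {"slide": [0,0,0],"rotation": [0,0,0],"claw": 0.3},
  {"slide": [0,0,0],"rotation": [0,0,0],"claw": 0},
  {"slide": [0,0,0],"rotation": [0,0,0],"claw": 0},
  {"slide": [0,0,0],"rotation": [0,0,0],"claw": 0},
  {"slide": [0,0,0],"rotation": [0,0,0],"claw": 0},
])

```text
time_s: 9.9
tcp_pos: [566.9, 4.1, 91.0]
ee_rot: [0.294, 0.592, 0.71, -0.245]
force: [-0.6, 0.2, -0.7]
finger_gap: 1.001
grip_force: 0.0
```

Call:
move_arm([
  {"slide": [0,0,-2],"rotation": [0,0,0],"claw": 0},
  {"slide": [0,0,-3],"rotation": [0,0,0],"claw": 0},
  {"slide": [0,0,-4],"rotation": [0,0,0],"claw": 0},
  {"slide": [0,0,-4],"rotation": [0,0,0],"claw": 0},
  {"slide": [-4,0,0],"rotation": [0,0,0],"claw": 0},
  {"slide": [-4,0,0],"rotation": [0,0,0],"claw": 0},
  {"slide": [0,0,0],"rotation": [0,0,0],"claw": 0},
])

```text
time_s: 10.6
tcp_pos: [562.1, 36.4, 244.8]
ee_rot: [0.296, 0.594, 0.707, -0.244]
force: [0.3, 0.6, 0.6]
finger_gap: 0.997
grip_force: 0.0
```

```bash
python3 goal.py rest 0 0 | head -1; python3 - <<'E'
from bench import cams
from h import *
from goal import o,Rp
c=np.zeros((600,800,3),np.uint8)
V=[(x,y,z) for x in(-33,33) for y in(-4,4) for z in(0,130)]
for n,(x,y,w,h),X in (("scene",(265,170,100,150),0),("top",(245,150,100,120),400)):
    S=cams.snapshot(n); im=cv2.resize(S["frame"][:,:,::-1].copy(),None,fx=4,fy=4,interpolation=cv2.INTER_CUBIC)
    for v in V:
        q=project(S,o+Rp.apply(v))[0]*4+1.5; cv2.circle(im,tuple(int(k) for k in q),3,(0,0,255),1)
    c[:h*4,X:X+w*4]=im[y*4:(y+h)*4,x*4:(x+w)*4]
cv2.imwrite("pics/r3.png",c)
E
```

```text
tcp [562.134  36.402 244.759] q [-0.23  0.46 -0.45  1.83  0.87  1.45 -0.87] F [0.303 0.616 0.577] gap 0.9970494281762959
tcp [562.134  36.402 244.759] q [-0.23  0.46 -0.45  1.83  0.87  1.45 -0.87] F [0.303 0.616 0.577] gap 0.9970494281762959
```

View pics/r3.png

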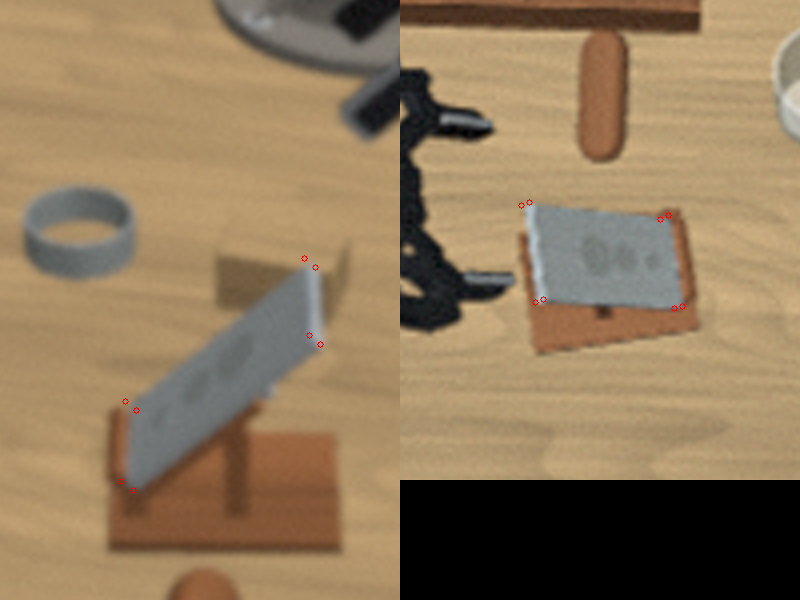

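The plate lies correctly on the lip and rails, released, and its corners fall on the predicted marks: scene (130,490)–(320,270), top (530,205)–(680,310). Now I turn the tool 90° so it faces the plate squarely.

Call:
move_arm([
  {"slide": [0,0,0],"rotation": [0,0.145,0],"claw": 0},
  {"slide": [0,0,0],"rotation": [0,0.145,0],"claw": 0},
  {"slide": [0,0,0],"rotation": [0,0.145,0],"claw": 0},
  {"slide": [0,0,0],"rotation": [0,0.145,0],"claw": 0},
  {"slide": [0,0,0],"rotation": [0,0.145,0],"claw": 0},
  {"slide": [0,0,0],"rotation": [0,0.145,0],"claw": 0},
  {"slide": [0,0,0],"rotation": [0,0.145,0],"claw": 0},
  {"slide": [0,0,0],"rotation": [0,0.145,0],"claw": 0},
  {"slide": [0,0,0],"rotation": [0,0.145,0],"claw": 0},
  {"slide": [0,0,0],"rotation": [0,0.145,0],"claw": 0},
])

```text
time_s: 11.7
tcp_pos: [561.1, 39.9, 240.7]
ee_rot: [-0.253, 0.604, 0.725, 0.212]
force: [-0.1, 0.5, -0.9]
finger_gap: 1.0
grip_force: 0.0
```

Call:
move_arm([
  {"slide": [0,0,0],"rotation": [0,0.12,0],"claw": 0},
  {"slide": [0,0,0],"rotation": [0,0,0],"claw": 0},
  {"slide": [0,0,0],"rotation": [0,0,0],"claw": 0},
])

```text
time_s: 12.0
tcp_pos: [560.4, 39.8, 239.4]
ee_rot: [-0.294, 0.592, 0.71, 0.244]
force: [-0.1, 0.2, 0.8]
finger_gap: 1.001
grip_force: 0.0
```

```bash
cat >> goal.py <<'E'
if __name__=="__main__" and sys.argv[1]=="take":
    d,a=float(sys.argv[2]),float(sys.argv[3])
    Rg=Rp*R.from_matrix(np.array([[0,1,0],[0,0,1],[1,0,0]]))  # x=plate z,y=plate x,z=plate y
    g=o+Rp.apply([0,d,a]); print("goal",g); print(*delta(g,Rg,s,Rt))
if __name__=="__main__" and sys.argv[1]=="bed":
    h=float(sys.argv[2]); yaw=P["bed"][2]+np.pi   # tool x (=plate z) along -bed x
    Rg=R.from_euler("z",yaw)*R.from_matrix(np.diag([1.,-1,-1])); 
    g=np.array([P["bed"][0],P["bed"][1],h]); print("goal",g); print(*delta(g,Rg,s,Rt))
E
python3 goal.py take -55 65
```

```text
tcp [560.443  39.829 239.39 ] q [ 0.74  0.61 -0.75  1.71 -0.39  1.19  0.41] F [-0.109  0.219  0.847] gap 1.0014141600966262
goal [576.422 -48.547 117.653]
[-14.956  -0.007   2.274] [ 0.     0.001 -0.002]
```

Call:
move_arm([
  {"slide": [-3.74,0,0.57],"rotation": [0,0,0],"claw": 0},
  {"slide": [-3.74,0,0.57],"rotation": [0,0,0],"claw": 0},
  {"slide": [-3.74,0,0.57],"rotation": [0,0,0],"claw": 0},
  {"slide": [-3.74,0,0.57],"rotation": [0,0,0],"claw": 0},
  {"slide": [0,0,0],"rotation": [0,0,0],"claw": 0},
  {"slide": [0,0,0],"rotation": [0,0,0],"claw": 0},
])

```text
time_s: 12.6
tcp_pos: [577.3, -47.4, 119.4]
ee_rot: [-0.293, 0.591, 0.711, 0.245]
force: [0.3, 0.5, 0.7]
finger_gap: 0.998
grip_force: 0.0
```

```bash
python3 goal.py take 25 65
```

```text
tcp [577.329 -47.427 119.369] q [ 0.77  0.81 -0.66  1.65 -0.28  1.14  0.54] F [0.315 0.533 0.707] gap 0.9981418095613468
goal [566.113   7.074  61.084]
[-0.172 -0.117  8.055] [0.001 0.002 0.001]
```

Call:
move_arm([
  {"slide": [-0.1,0,2.5],"rotation": [0,0,0],"claw": 0},
  {"slide": [0,0,2.5],"rotation": [0,0,0],"claw": 0},
  {"slide": [0,0,2],"rotation": [0,0,0],"claw": 0},
  {"slide": [0,0,1],"rotation": [0,0,0],"claw": 0},
  {"slide": [0,0,0],"rotation": [0,0,0],"claw": 0},
])

```text
time_s: 13.1
tcp_pos: [566.6, 7.9, 62.1]
ee_rot: [-0.294, 0.59, 0.711, 0.245]
force: [1.0, -0.2, 0.9]
finger_gap: 1.003
grip_force: 0.0
```

```bash
python3 goal.py take 25 65
```

```text
tcp [566.638   7.874  62.064] q [ 0.71  0.87 -0.67  1.74 -0.28  0.98  0.55] F [ 0.969 -0.167  0.879] gap 1.0029700270308013
goal [566.113   7.074  61.084]
[-0.118 -0.066  0.021] [0.    0.001 0.002]
```

Call:
move_arm([
  {"slide": [0,0,0],"rotation": [0,0,0],"claw": 0.5},
  {"slide": [0,0,0],"rotation": [0,0,0],"claw": 0.5},
  {"slide": [0,0,0],"rotation": [0,0,0],"claw": 0.5},
  {"slide": [0,0,0],"rotation": [0,0,0],"claw": 0.5},
  {"slide": [0,0,0],"rotation": [0,0,0],"claw": 0.5},
  {"slide": [0,0,0],"rotation": [0,0,0],"claw": 0.5},
], newtons=50)

```text
time_s: 13.7
tcp_pos: [568.0, 4.3, 62.1]
ee_rot: [-0.293, 0.592, 0.71, 0.245]
force: [-0.5, -2.2, 6.4]
finger_gap: 0.761
grip_force: 55.6
```

```bash
python3 goal.py take 25 65
```

```text
tcp [567.97    4.301  62.135] q [ 0.72  0.87 -0.66  1.73 -0.29  0.98  0.55] F [-0.496 -2.155  6.369] gap 0.7612302626566917
goal [566.113   7.074  61.084]
[ 0.143 -0.134  0.29 ] [ 0.004  0.002 -0.002]
```

Call:
move_arm([
  {"slide": [0.1,0,-0.8],"rotation": [0,0,0],"claw": 0.5},
  {"slide": [0.2,0,-1.5],"rotation": [0,0,0],"claw": 0.5},
  {"slide": [0.5,0,-2.5],"rotation": [0,0,0],"claw": 0.5},
  {"slide": [2,0,-4],"rotation": [0,0,0],"claw": 0.5},
  {"slide": [3,0,-3.5],"rotation": [0,0,0],"claw": 0.5},
  {"slide": [3,0,-3],"rotation": [0,0,0],"claw": 0.5},
  {"slide": [0,0,0],"rotation": [0,0,0],"claw": 0.5},
])

```text
time_s: 14.4
tcp_pos: [578.3, -40.9, 238.1]
ee_rot: [-0.288, 0.592, 0.711, 0.247]
force: [0.6, 0.8, -1.6]
finger_gap: 0.762
grip_force: 55.7
```

```bash
python3 goal.py bed 200
```

```text
tcp [578.301 -40.864 238.093] q [ 0.79  0.66 -0.7   1.6  -0.34  1.29  0.47] F [ 0.579  0.821 -1.609] gap 0.761833224188243
goal [550.  320.5 200. ]
[22.964  3.592 28.073] [ 0.375 -0.715 -0.889]
```

Call:
move_arm([
  {"slide": [0,0,0],"rotation": [0.042,-0.079,-0.099],"claw": 0.5},
  {"slide": [0,0,0],"rotation": [0.042,-0.079,-0.099],"claw": 0.5},
  {"slide": [0,0,0],"rotation": [0.042,-0.079,-0.099],"claw": 0.5},
  {"slide": [0,0,0],"rotation": [0.042,-0.079,-0.099],"claw": 0.5},
  {"slide": [0,0,0],"rotation": [0.042,-0.079,-0.099],"claw": 0.5},
  {"slide": [0,0,0],"rotation": [0.042,-0.079,-0.099],"claw": 0.5},
  {"slide": [0,0,0],"rotation": [0.042,-0.079,-0.099],"claw": 0.5},
  {"slide": [0,0,0],"rotation": [0.042,-0.079,-0.099],"claw": 0.5},
  {"slide": [0,0,0],"rotation": [0.042,-0.079,-0.099],"claw": 0.5},
  {"slide": [0,0,0],"rotation": [0,0,0],"claw": 0.5},
])

```text
time_s: 15.4
tcp_pos: [573.9, -37.5, 232.1]
ee_rot: [-0.007, 0.218, 0.976, 0.0]
force: [0.9, 0.5, -0.7]
finger_gap: 0.758
grip_force: 55.6
```

```bash
python3 goal.py bed 150
```

```text
tcp [573.939 -37.478 232.122] q [ 0.54  0.42 -0.76  1.75  0.31  1.11  0.82] F [ 0.929  0.451 -0.683] gap 0.7577979962135193
goal [550.  320.5 150. ]
[17.301 31.391  8.361] [-0.003 -0.013  0.01 ]
```

Call:
move_arm([
  {"slide": [2.16,3.92,0],"rotation": [0,0,0],"claw": 0.5},
  {"slide": [2.16,3.92,0],"rotation": [0,0,0],"claw": 0.5},
  {"slide": [2.16,3.92,0],"rotation": [0,0,0],"claw": 0.5},
  {"slide": [2.16,3.92,0],"rotation": [0,0,0],"claw": 0.5},
  {"slide": [2.16,3.92,0],"rotation": [0,0,0],"claw": 0.5},
  {"slide": [2.16,3.92,0],"rotation": [0,0,0],"claw": 0.5},
  {"slide": [2.16,3.92,2.5],"rotation": [0,0,0],"claw": 0.5},
  {"slide": [2.16,3.92,2.5],"rotation": [0,0,0],"claw": 0.5},
  {"slide": [0,0,3],"rotation": [0,-0.012,0.01],"claw": 0.5},
  {"slide": [0,0,0],"rotation": [0,0,0],"claw": 0.5},
])

```text
time_s: 16.4
tcp_pos: [550.9, 314.1, 149.7]
ee_rot: [-0.005, 0.226, 0.974, -0.004]
force: [0.2, -2.4, -2.4]
finger_gap: 0.76
grip_force: 56.2
```

```bash
python3 goal.py bed 120; python3 - <<'E'
from bench import cams
from h import *
c=np.zeros((600,800,3),np.uint8)
from goal import P
s,Rt=pose_tool()
# unviewed for now; saved
for n,(x,y,w,h),X in (("scene",(430,180,110,150),0),("top",(130,150,90,120),440)):
    S=cams.snapshot(n); cv2.imwrite(f"pics/raw_{n}.png",S["frame"][:,:,::-1])
    im=cv2.resize(S["frame"][:,:,::-1].copy(),None,fx=4,fy=4,interpolation=cv2.INTER_CUBIC)
    zc=s["tcp_pos"][2]+22
    for k in [(a,b,e) for a in(-65,65) for b in(-33,33) for e in (-4,4)]+[(a,b,-20) for a in(-18,18) for b in(-13,13)]:
        q=project(S,s["tcp_pos"]+Rt.apply([k[0]+1.4,k[1],-22-k[2]]))[0]*4+1.5; cv2.circle(im,tuple(int(v) for v in q),2,(0,0,255),1)
    for k in [(a,b,54) for a in(-45,45) for b in(-25,25)]+[(a,0,95) for a in(-86,86)]:
        q=project(S,place(P["bed"],k)[0])[0]*4+1.5; cv2.circle(im,tuple(int(v) for v in q),2,(0,255,0),1)
    c[:h*4,X:X+w*4]=im[y*4:(y+h)*4,x*4:(x+w)*4][:, :800-X]
cv2.imwrite("pics/b1.png",c)
E
```

```text
tcp [550.9   314.096 149.719] q [-0.09  0.61 -0.74  1.68  0.46  1.04  0.13] F [ 0.18  -2.414 -2.387] gap 0.7598181990096493
goal [550.  320.5 120. ]
[0.338 0.564 2.97 ] [-0.01  -0.008 -0.006]
tcp [550.9   314.096 149.719] q [-0.09  0.61 -0.74  1.68  0.46  1.04  0.13] F [ 0.18  -2.414 -2.387] gap 0.7598181990096493
```

Call:
move_arm([
  {"slide": [0.2,0.56,2],"rotation": [-0.01,-0.008,-0.006],"claw": 0.5},
  {"slide": [0,0,2],"rotation": [0,0,0],"claw": 0.5},
  {"slide": [0,0,2],"rotation": [0,0,0],"claw": 0.5},
  {"slide": [0,0,0],"rotation": [0,0,0],"claw": 0.5},
  {"slide": [0,0,0],"rotation": [0,0,0],"claw": 0.5},
])

```text
time_s: 17.0
tcp_pos: [555.8, 320.7, 95.8]
ee_rot: [0.004, 0.224, 0.975, 0.004]
force: [0.3, -0.6, -1.0]
finger_gap: 0.758
grip_force: 56.2
```

```bash
python3 goal.py bed 80; python3 - <<'E'
from bench import cams
from h import *
c=np.zeros((600,800,3),np.uint8)
from goal import P
s,Rt=pose_tool()
for n,(x,y,w,h),X,Y in (("scene",(430,200,110,150),0,0),("top",(135,165,90,100),440,0)):
    S=cams.snapshot(n); cv2.imwrite(f"pics/raw2_{n}.png",S["frame"][:,:,::-1])
    im=cv2.resize(S["frame"][:,:,::-1].copy(),None,fx=4,fy=4,interpolation=cv2.INTER_CUBIC)
    for k in [(a,b,e) for a in(-65,65) for b in(-33,33) for e in (-4,4)]:
        q=project(S,s["tcp_pos"]+Rt.apply([k[0]+1.4,k[1],-22-k[2]]))[0]*4+1.5; cv2.circle(im,tuple(int(v) for v in q),2,(0,0,255),1)
    for k in [(a,b,54) for a in(-45,45) for b in(-25,25)]+[(a,0,95) for a in(-86,86)]+[(a,b,20) for a in(-105,105) for b in(-65,65)]:
        q=project(S,place(P["bed"],k)[0])[0]*4+1.5; cv2.circle(im,tuple(int(v) for v in q),2,(0,255,0),1)
    t=im[y*4:(y+h)*4,x*4:(x+w)*4]; c[:t.shape[0],X:X+t.shape[1]]=t
cv2.imwrite("pics/b2.png",c)
E
```

```text
tcp [555.774 320.664  95.843] q [-0.12  0.67 -0.71  1.72  0.53  0.94  0.08] F [ 0.299 -0.631 -1.039] gap 0.7581253794040604
goal [550.  320.5  80. ]
[ 0.522 -0.281  1.579] [ 0.009  0.006 -0.002]
tcp [555.774 320.664  95.843] q [-0.12  0.67 -0.71  1.72  0.53  0.94  0.08] F [ 0.299 -0.631 -1.039] gap 0.7581253794040604
```

View pics/b2.png

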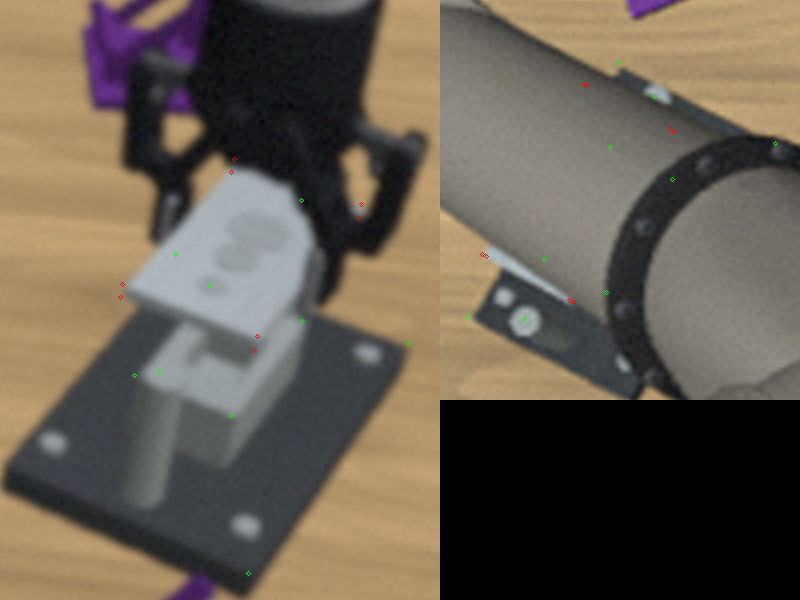

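The scene view shows the plate over the socket, its left corner at (127,290) and near corner at (260,335). The pedestal corners are at (142,374), (222,410) and (302,320). The plate sits about 4 mm off, and the estimated TCP target is (551.6, 320). I'll correct and then lower.

Call:
move_arm([
  {"slide": [0.35,-0.25,1],"rotation": [0.005,0.003,0],"claw": 0.5},
  {"slide": [0,0,1],"rotation": [0,0,0],"claw": 0.5},
  {"slide": [0,0,0],"rotation": [0,0,0],"claw": 0.5},
  {"slide": [0,0,0],"rotation": [0,0,0],"claw": 0.5},
])

```text
time_s: 17.5
tcp_pos: [549.7, 320.9, 73.7]
ee_rot: [0.001, 0.223, 0.975, 0.001]
force: [-0.5, -0.1, -1.3]
finger_gap: 0.758
grip_force: 56.2
```

```bash
sed -i 's/"bed":(550,320.5/"bed":(551.6,320/' goal.py; python3 goal.py bed 54
```

```text
tcp [549.667 320.901  73.697] q [-0.14  0.69 -0.69  1.74  0.55  0.91  0.06] F [-0.545 -0.117 -1.266] gap 0.7582643650237744
goal [551.6 320.   54. ]
[-0.21  -0.001  1.97 ] [0.002 0.002 0.001]
```

Call:
move_arm([
  {"slide": [-0.2,0,1],"rotation": [0,0,0],"claw": 0.5},
  {"slide": [0,0,0.6],"rotation": [0,0,0],"claw": 0.5},
  {"slide": [0,0,0.4],"rotation": [0,0,0],"claw": 0.5},
  {"slide": [0,0,0.3],"rotation": [0,0,0],"claw": 0.5},
  {"slide": [0,0,0],"rotation": [0,0,0],"claw": 0.5},
])

```text
time_s: 18.0
tcp_pos: [551.6, 320.1, 50.6]
ee_rot: [0.001, 0.223, 0.975, 0.001]
force: [0.8, -0.6, -1.0]
finger_gap: 0.759
grip_force: 56.3
```

```bash
python3 goal.py bed 36
```

```text
tcp [551.581 320.067  50.637] q [-0.15  0.72 -0.67  1.75  0.57  0.87  0.05] F [ 0.815 -0.589 -1.017] gap 0.7592479718745965
goal [551.6 320.   36. ]
[-0.002 -0.008  1.464] [0.002 0.002 0.001]
```

No contact yet; I'm continuing in small steps.

Call:
move_arm([
  {"slide": [0,0,0.3],"rotation": [0,0,0],"claw": 0.5},
  {"slide": [0,0,0.2],"rotation": [0,0,0],"claw": 0.5},
  {"slide": [0,0,0],"rotation": [0,0,0],"claw": 0.5},
])

```text
time_s: 18.3
tcp_pos: [551.8, 320.1, 46.0]
ee_rot: [0.001, 0.223, 0.975, 0.001]
force: [-0.0, -0.2, -2.0]
finger_gap: 0.758
grip_force: 56.3
```

```bash
python3 goal.py bed 36|head -1
```

```text
tcp [551.805 320.106  45.99 ] q [-0.15  0.73 -0.67  1.75  0.58  0.87  0.04] F [-0.015 -0.203 -2.023] gap 0.7580420210972149
```

Call:
move_arm([
  {"slide": [0,0,0.3],"rotation": [0,0,0],"claw": 0.5},
  {"slide": [0,0,0.2],"rotation": [0,0,0],"claw": 0.5},
  {"slide": [0,0,0],"rotation": [0,0,0],"claw": 0.5},
])

```text
time_s: 18.6
tcp_pos: [551.7, 320.1, 40.8]
ee_rot: [0.001, 0.223, 0.975, 0.001]
force: [-0.5, 0.6, -2.5]
finger_gap: 0.757
grip_force: 56.3
```

Call:
move_arm([
  {"slide": [0,0,0.2],"rotation": [0,0,0],"claw": 0.5},
  {"slide": [0,0,0.1],"rotation": [0,0,0],"claw": 0.5},
  {"slide": [0,0,0],"rotation": [0,0,0],"claw": 0.5},
])

```text
time_s: 18.9
tcp_pos: [551.9, 320.2, 38.0]
ee_rot: [0.001, 0.223, 0.975, 0.001]
force: [0.6, 1.1, -1.5]
finger_gap: 0.764
grip_force: 56.3
```

Call:
move_arm([
  {"slide": [0,0,0.2],"rotation": [0,0,0],"claw": 0.5},
  {"slide": [0,0,0.2],"rotation": [0,0,0],"claw": 0.5},
  {"slide": [0,0,0],"rotation": [0,0,0],"claw": 0.5},
])

```text
time_s: 19.2
tcp_pos: [552.1, 320.4, 36.1]
ee_rot: [0.002, 0.223, 0.975, 0.001]
force: [-5.0, -5.0, 14.3]
finger_gap: 0.758
grip_force: 57.8
```

```bash
python3 goal.py bed 36|head -1
```

```text
tcp [552.145 320.399  36.135] q [-0.16  0.74 -0.66  1.75  0.59  0.85  0.03] F [-4.999 -4.965 14.26 ] gap 0.7582352974778782
```

Call:
move_arm([
  {"slide": [-0.1,0.1,0.2],"rotation": [0,0,0],"claw": 0.5},
  {"slide": [0.2,-0.2,0],"rotation": [0,0,0],"claw": 0.5},
  {"slide": [-0.1,0.1,0],"rotation": [0,0,0],"claw": 0.5},
  {"slide": [0,0,0],"rotation": [0,0,0],"claw": 0.5},
])

```text
time_s: 19.6
tcp_pos: [552.2, 320.4, 36.0]
ee_rot: [0.003, 0.223, 0.975, 0.001]
force: [-9.7, -8.7, 30.4]
finger_gap: 0.758
grip_force: 59.3
```

Call:
move_arm([
  {"slide": [0,0,-0.4],"rotation": [0,0,0],"claw": 0.5},
  {"slide": [0,0,0],"rotation": [0,0,0],"claw": 0.3},
  {"slide": [0,0,0],"rotation": [0,0,0],"claw": 0},
  {"slide": [0,0,0],"rotation": [0,0,0],"claw": 0},
  {"slide": [0,0,0],"rotation": [0,0,0],"claw": 0},
  {"slide": [0,0,0],"rotation": [0,0,0],"claw": 0},
])

```text
time_s: 20.2
tcp_pos: [551.9, 320.2, 35.9]
ee_rot: [0.001, 0.223, 0.975, 0.001]
force: [-0.3, 0.4, 0.8]
finger_gap: 1.0
grip_force: 0.0
```

Call:
move_arm([
  {"slide": [0,0,-1],"rotation": [0,0,0],"claw": 0},
  {"slide": [0,0,-2],"rotation": [0,0,0],"claw": 0},
  {"slide": [0,0,-4],"rotation": [0,0,0],"claw": 0},
  {"slide": [0,0,-4],"rotation": [0,0,0],"claw": 0},
  {"slide": [0,0,-4],"rotation": [0,0,0],"claw": 0},
  {"slide": [0,0,-4],"rotation": [0,0,0],"claw": 0},
  {"slide": [4,-2,0],"rotation": [0,0,0],"claw": 0},
  {"slide": [4,-2,0],"rotation": [0,0,0],"claw": 0},
  {"slide": [4,-2,0],"rotation": [0,0,0],"claw": 0},
  {"slide": [4,-2,0],"rotation": [0,0,0],"claw": 0},
])

```text
time_s: 21.2
tcp_pos: [370.5, 317.3, 226.2]
ee_rot: [0.002, 0.223, 0.975, 0.001]
force: [-0.6, 0.6, 0.4]
finger_gap: 1.0
grip_force: 0.0
```

```bash
python3 - <<'E'
from bench import cams
from h import *
np.set_printoptions(suppress=True,precision=1)
s,_=pose_tool(); print(s["tcp_pos"],s["force"])
B=(552,321,np.radians(-25.8))
V=[(a,b) for a,b in((65,33),(65,-33),(-65,-33),(-65,33))]
for n in("scene","top"):
    S=cams.snapshot(n); f=S["frame"]; cv2.imwrite(f"pics/fin_{n}.png",f[:,:,::-1])
    g=cv2.GaussianBlur(cv2.cvtColor(f,cv2.COLOR_RGB2GRAY),(3,3),0); q0=project(S,place(B,(0,0,62)))[0]
    hsv=cv2.cvtColor(f,cv2.COLOR_RGB2HSV); m=((g>110)&(hsv[...,1]<55)).astype(np.uint8)
    k,lab,st,ce=cv2.connectedComponentsWithStats(m); l=lab[int(q0[1]),int(q0[0])+6]
    cs,_=cv2.findContours((lab==l).astype(np.uint8),cv2.RETR_EXTERNAL,cv2.CHAIN_APPROX_NONE)
    c=max(cs,key=cv2.contourArea); print(n,"label",l,"area",st[l,4],"cent",ce[l],"rect",cv2.boxPoints(cv2.minAreaRect(c)).round(1).tolist(),"poly",cv2.approxPolyDP(c,3,True)[:,0].tolist())
    for z in (62,70,78): 
        q=project(S,[place(B,(*v,z))[0] for v in V]); print(" z",z,"pred",q.round(1).tolist(),"cent",q.mean(0),"area",cv2.contourArea(q.astype(np.float32)))
E
```

```text
[370.5 317.3 226.2] [-0.6  0.6  0.4]
scene label 35 area 1558 cent [487.2 283.7] rect [[455.5, 294.1000061035156], [497.20001220703125, 239.89999389648438], [526.0, 262.1000061035156], [484.29998779296875, 316.29998779296875]] poly [[509, 249], [501, 250], [508, 255], [503, 269], [484, 263], [474, 270], [457, 295], [467, 295], [473, 304], [489, 309], [513, 279], [513, 274], [506, 270]]
 z 62 pred [[488.2, 308.1], [455.9, 294.6], [483.2, 262.4], [513.9, 274.1]] cent [485.3 284.8] area 1378.89315573778
 z 70 pred [[488.9, 304.9], [456.5, 291.4], [483.8, 259.3], [514.7, 271.0]] cent [486.  281.6] area 1379.7759750708938
 z 78 pred [[489.7, 301.6], [457.0, 288.2], [484.4, 256.2], [515.4, 267.8]] cent [486.6 278.4] area 1380.558062674012
top label 62 area 1155 cent [176.2 219.2] rect [[153.39999389648438, 234.0], [178.60000610351562, 192.0], [199.1999969482422, 204.3000030517578], [174.0, 246.39999389648438]] poly [[179, 194], [155, 232], [172, 244], [198, 205]]
 z 62 pred [[177.4, 192.5], [198.0, 203.1], [174.1, 244.2], [153.4, 233.2]] cent [175.7 218.3] area 1103.5447392525384
 z 70 pred [[176.5, 191.7], [197.2, 202.4], [173.2, 243.7], [152.3, 232.7]] cent [174.8 217.6] area 1117.6636119551258
 z 78 pred [[175.6, 190.9], [196.4, 201.7], [172.3, 243.3], [151.2, 232.2]] cent [173.9 217. ] area 1132.0559231077787
```

The plate's corners in the scene view, (457,295), (484,263), (513,274) and (489,309), match a flat plate with its top at z = 62. So the key is fully home. Handing in.

```bash
python3 -c "
from bench import env
print(env.hand_in())"
```

```text
the job is handed in; nothing more can be done
None
```

The tall plate was lifted out of the rack, leaned on the wooden rest and released, then laid flat on the bed with its key fully home in the socket; the job was handed in at about 21 s of the 70 s allowed, and no verdict was returned.

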